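# Pulse the desk coffee grinder by its bayonet lid

### The arm

A 6-joint arm with a two-finger parallel gripper is mounted at the origin on the work surface. World frame = base frame: x ahead of the robot, y to its left, z up, the work surface at z = 0. Lengths are in m, angles in rad, forces in N, time in s.
With the tool pointing down it reaches from about 0.325 to 0.925 m from the base axis. Payload 3.1 kg.
Tool frame: the origin (TCP) lies between the finger pads; the fingertips stand 17 mm ahead of it and the grasp point (between the pads) lies 2 mm behind it (nose_length is the distance from the TCP to the fingertips, in m); z points along the fingers, y is the line along which they close (so a half turn about z gives the same grasp; the last joint's range is limited). The gripper opens to 85 mm and grips with 20 to 120 N. Pads are 22 mm wide; open, the fingers measure 114 mm over their backs; the gripper's body (76 mm by 85 mm) begins 54 mm behind the grasp point. The pads swing forward as they close: fully open they stand 13 mm farther back than shut.
Start: joints at [-1.421, 0.217, 1.613, -0, 1.311, -0.112], TCP at [0.162, -0.604, 0.248] pointing down, gripper open.
Joint ranges: [-2.75, 2.75], [-0.78, 2.1], [0.31, 2.55], [-1.13, 4.27], [0.13, 2.63], [-2.58, 2.58]. Speed limits (rad/s): [2.79, 2.79, 3.14, 3.14, 3.14, 3.14].

### API

Orientations are given as [roll, pitch, yaw] about the fixed x, y, z axes, in that order (R = Rz(yaw) Ry(pitch) Rx(roll)).
In Python, from plant import * gives the robot as it stands. The module is installed in compiled form; this text tells all that it offers.
- The arm moves only by the tool jog_arm, never from a script. Its argument "rows" is a list of rows, each an object with "jaw": the closure, from 0 (fully open) to 1 (shut); "translation": the shift along the tool's x, y, z in mm, a list of three; "angular": the turn, a rotation vector about the tool's x, y, z in degrees, a list of three. In form: [{"jaw": jaw, "translation": [dx, dy, dz], "angular": [wx, wy, wz]}, ...]. A call has 1 to 5 rows; each row is the pose to reach, as a shift and turn from the pose commanded when the call began, along the tool's axes at that moment; what a row does not reach only later rows make up. A row lasts 1/8 s, in which the tool goes at most 62.5 mm and 10.7 degrees, less where a joint would pass 70% of its speed; a pose out of reach is approached as far as the arm can. A call with a gripper value outside its range is refused whole. The fingers move at their own pace and stop on an object; "squeeze" is the grip in N (left out, the last holds). Time passes only in rows, so rows that repeat a pose let the fingers close. It gives the time, the measured TCP pose, the force, the opening and the grip force at its end, in the units of the state.
- get_state(): the state, without advancing time (a new reading comes with each control period).
- get_image(name): name is "side" or "top"; returns (picture, depth): 384x512x3 uint8, red, green, blue; 384x512 float32, m along the optical axis (not along the pixel's ray), 0 where there is no reading.
- calibration(name): a dict with "camera_matrix" (3x3 intrinsics, pixels), "xyz" and "orientation" of the camera in the world. Camera axes: x right, y up, looking along -z (the intrinsics and any distortion apply to the point x, -y, -z); pixel columns grow to the right and rows downward; lengths in m; the calibration is good to about 2 mm. A picture is of the moment at which its call begins. calibration takes no time and is no camera call.
- job_done(): hands the job in; it is judged then, once.
The state is a dict: "clock": time; "joints": joint angles; "qvel": joint speeds; "tau": joint torques, N m; "eef_pos": TCP position; "tool_rot": TCP orientation; "contact_force": force on the tool from outside, world axes, zero at the start; "ft_torque": the same for the moment, N m; "gripper_width": finger opening in m; "grip_force": force on a finger pad.
Only numpy, scipy, OpenCV 4.12 (cv2) and the standard library are available. Lean on these libraries where they do the work, as an engineer would, in place of code of your own. Each camera call takes 0.05 s, during which the arm holds its last target. There are 200 camera calls.

### The job

Put the loose lid into the mouth of the coffee grinder so that its two lugs drop through the two slots and it sits fully home, then twist it clockwise (seen from above) halfway to the lock, until its bar points at the single rib on the rim; never turn it on towards the double rib, where it clicks locked. The grinder runs only while the lid is held there against its return spring, so finish still gripping the lid at half-way: do not let go. Leave the mug, the jar and the potted plant alone.

Things in the scene. Friction and masses are not known exactly. Their poses are not given: they have to be found in the camera images.
- grinder: Coffee grinder fixed to the desk, upright steel cylinder 108 mm in diameter, 100 mm tall, white mouth; stands left or right. Origin: centre of its underside, z up. Inside, under the 6 mm thick mouth ledge, is free space for the lid's lugs; stops keep the lid from turning anticlockwise. On its rim are raised ribs, 3.5 mm high, that mark half-way and lock. A half turn of it about z works the same.
- mouth (a point): Centre of the grinder's mouth, on its axis, on the rim's top, 100 mm above the desk; axes as grinder. Round opening 63 mm in diameter, with two slots 18 mm wide that reach out to 42 mm from the axis along the grinder's own +x and -x, seen from above.
- half_rib (a point): The single rib on the rim, 50 mm from the axis, 0.70 rad (40 deg) clockwise, seen from above, from the +x slot: half-way. Its twin, for the -x slot, is across the rim.
- lock_rib (a point): Middle of the double rib on the rim, 50 mm from the axis, 1.40 rad (80 deg) clockwise from the +x slot: lock. Its twin is across the rim.
- lid: Loose metal lid with a black bar, 0.13 kg, upright on the desk. Origin: centre of the plug's underside, z up. Plug 60 mm in diameter, tapering to 48 mm over its lowest 8 mm; disc 92 mm in diameter at z = 22 to 30 mm. Two lugs along the lid's +x and -x, 10 mm wide, out to 38.5 mm from the axis, z = 8 to 13.5 mm. Fully home the disc rests on the rim, lid origin 78 mm above the desk.
- lid_grip (a point): On the lid's axis, 50 mm above the lid's origin, inside its bar grip; axes as lid. The bar is 66 mm long along the lid's x, 16 mm wide along y, from 29 to 57 mm above the lid's origin; the lugs lie under its two ends. To insert, the bar is in line with the slots; either way round works.
- drive (a joint): Spring-returned ring in the grinder, pushed round by the lugs. 0 at rest, positive clockwise from above, rad. The lugs meet it when the lid has turned about 0.1 rad from mid-slot: at half-way (lid turned 0.70) it reads about 0.6. The lock click begins at 1.1, hard stop 1.30. The spring pushes back with 0.05 N m at 0, 0.12 N m half-way, and turns the lid back if let go.
- mug: White ceramic mug, 80 mm in diameter and 88 mm high, a bystander; origin at the centre of its underside.
- jar: Glass jar with a wooden cap, 72 mm in diameter and 120 mm high, a bystander; origin at the centre of its underside.
- plant: Small plant in a cork pot, pot 80 mm in diameter at the top and 70 mm high, leaves up to 130 mm high, a bystander; origin at the centre of its underside.
Not all that is in view belongs to the job. Leave any pink look-alike of the lid alone.

How it is judged:
By the outcome, as a careful person would: the job done as asked, in the order asked, and still so for the second after the job is handed in, while the arm keeps its last pose, push and grip.
It also fails if it takes over 43 s, if anything falls off the work surface, if the arm or the gripper's body presses on something with over 40 N, if the wrist force passes 120 N, or if a joint passes its speed limit or range.

## Working session

There is one attempt and no reset: what is moved stays moved. The work goes in short steps, Python scripts to look and compute and a tool call to move; the robot and the scene stay as the last step left them, time stands still between calls to the robot, and variables do not carry over. Pictures are saved under pics/ and viewed, at most 10 in all, crops included, and the job is handed in when it is done.

Besides the shell and the picture viewer there is one more tool, called by a JSON object that holds its "method" and its "body", one argument or row to a line. jog_arm: Moves the arm, as the interface text tells. Its arguments: {"type":"object","properties":{"rows":{"type":"array"},"squeeze":{"type":"number"}},"required":["rows"]}

```bash
mkdir -p pics; cat > h.py <<'E'
from plant import *
import numpy as np, cv2
from scipy.spatial.transform import Rotation as R
def cam(n):
    c=calibration(n); return np.array(c["camera_matrix"]),np.array(c["xyz"]),c["orientation"]
def rot(o):
    o=np.array(o,float)
    return o if o.shape==(3,3) else (R.from_euler('xyz',o).as_matrix() if o.size==3 else R.from_quat(o).as_matrix())
def onplane(n,uv,z):
    K,p,o=cam(n); uv=np.atleast_2d(np.array(uv,float))
    d=np.c_[(uv[:,0]-K[0,2])/K[0,0],-(uv[:,1]-K[1,2])/K[1,1],-np.ones(len(uv))]@rot(o).T
    return p+d*((z-p[2])/d[:,2])[:,None]
def cloud(n,dep):
    K,p,o=cam(n); v,u=np.mgrid[:dep.shape[0],:dep.shape[1]]
    P=np.stack([(u-K[0,2])/K[0,0]*dep,-(v-K[1,2])/K[1,1]*dep,-dep],-1)@rot(o).T+p
    P[dep<=0]=np.nan; return P
def grab(n,name=None):
    a,d=get_image(n)
    if name: cv2.imwrite(f"pics/{name}.png",a[:,:,::-1])
    np.savez(f"/tmp/{n}.npz",a=a,d=d); return a,d
E
python3 - <<'E'
from h import *
a,_=grab("top"); b,_=grab("side")
print(calibration("top")); print(calibration("side")); print(get_state())
cv2.imwrite("pics/top0.png",a[:,:,::-1]);cv2.imwrite("pics/side0.png",b[:,:,::-1])
E
```

```text
{'camera_matrix': array([[422.6945151 ,   0.        , 261.78898759],
       [  0.        , 422.6945151 , 196.95200077],
       [  0.        ,   0.        ,   1.        ]]), 'xyz': array([ 0.39743151, -0.01315196,  1.43071728]), 'orientation': array([ 0.1683409 ,  0.0228333 , -1.57640994])}
{'camera_matrix': array([[366.80630893,   0.        , 256.57077391],
       [  0.        , 366.80630893, 191.86846018],
       [  0.        ,   0.        ,   1.        ]]), 'xyz': array([0.43539025, 1.01118241, 0.73454959]), 'orientation': array([ 1.0209342 , -0.00941334, -2.94084833])}
{'clock': 0.1, 'joints': array([-1.42120268e+00,  2.17669685e-01,  1.61478321e+00, -9.04863486e-06,
        1.31128480e+00, -1.12216763e-01]), 'qvel': array([-0.00133572, -0.00062351, -0.0030076 ,  0.00012351,  0.00179099,
       -0.00186379]), 'tau': array([-8.23987084e-04, -3.98076117e+01, -3.04970670e+01, -1.88371991e-04,
        4.24197555e-03,  1.73189710e-05]), 'eef_pos': array([ 0.16167329, -0.60300859,  0.24709942]), 'tool_rot': array([-3.13946012e+00, -2.31519313e-04,  2.61812499e-01]), 'contact_force': array([-0.10410409,  0.15264064, -0.29161386]), 'ft_torque': array([ 0.027896  , -0.00301713,  0.04159885]), 'grip_force': 0.0, 'gripper_width': 0.08534728139125589}
```

View pics/top0.png

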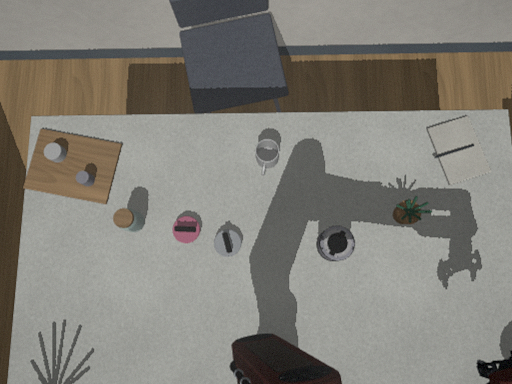

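View pics/side0.png

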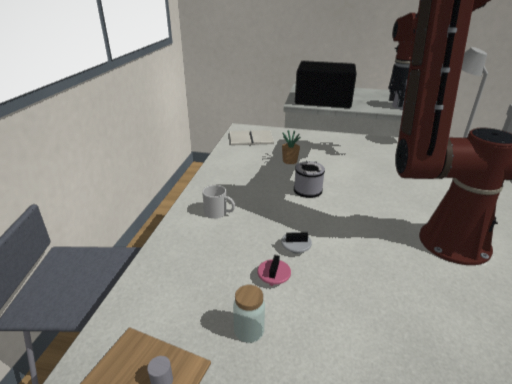

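The top view shows the grey lid at (228,242), its pink look-alike at (186,229), the grinder at (336,243), the mug at (266,152), the plant at (408,212) and the jar at (124,218). Next I'll measure the lid and the grinder.

```bash
python3 - <<'E'
from h import *
T=np.load("/tmp/top.npz");S=np.load("/tmp/side.npz")
P=cloud("top",T["d"]);Q=cloud("side",S["d"])
print("desk z",np.nanmedian(P[300,150:230,2]))
for n,(u,v),zr in (("lid",(228,242),(.02,.034)),("grinder",(336,243),(.09,.107))):
    W=P[v-24:v+24,u-24:u+24].reshape(-1,3); m=(W[:,2]>zr[0])&(W[:,2]<zr[1]); W=W[m]
    c,r=cv2.minEnclosingCircle(W[:,:2].astype(np.float32)); print(n,"top depth",m.sum(),c,r,np.median(W[:,2]))
# dark bar
g=T["a"].max(2); sub=g[226:260,212:246]
m=(sub<40).astype(np.uint8); k,l,st,ce=cv2.connectedComponentsWithStats(m)
i=1+np.argmax(st[1:,4]); v,u=np.nonzero(l==i); X=onplane("top",np.c_[u+212,v+226],.057)[:,:2]
print("bar n",len(X),cv2.minAreaRect((X*1000).astype(np.float32)),X.mean(0))
ev=np.linalg.eigh(np.cov(X.T)); d=ev[1][:,1]; print("bar axis deg",np.degrees(np.arctan2(d[1],d[0])),np.sqrt(ev[0]))
A=T["a"][215:271,308:364]; B=T["a"][215:271,200:256]; C=S["a"][150:206,281:337]; D=S["a"][215:271,270:326]
im=np.vstack([np.hstack([cv2.resize(x,(290,290),interpolation=cv2.INTER_CUBIC) for x in r]) for r in ((A,B),(C,D))])
im=np.clip(im.astype(float)*1.4,0,255).astype(np.uint8)
cv2.imwrite("pics/crop1.png",im[:,:,::-1])
E
```

```text
desk z -0.0009369951065691939
lid top depth 453 (0.4853178560733795, 0.13437409698963165) 0.045932915061712265 0.028613918923416914
grinder top depth 961 (0.47833576798439026, -0.21763961017131805) 0.05505336448550224 0.09836499300288493Traceback (most recent call last):
  File "<stdin>", line 11, in <module>
    return _wrapfunc(a, 'argmax', axis=axis, out=out, **kwds)
    return bound(*args, **kwds)
ValueError: attempt to get argmax of an empty sequence
```

```bash
python3 - <<'E'
from h import *
T=np.load("/tmp/top.npz");S=np.load("/tmp/side.npz")
P=cloud("top",T["d"])
def axis(X,t): 
    ev=np.linalg.eigh(np.cov(X.T)); d=ev[1][:,1]; print(t,len(X),X.mean(0),"deg",np.degrees(np.arctan2(d[1],d[0])),np.sqrt(ev[0]),cv2.minAreaRect((X*1000).astype(np.float32)))
g=T["a"].max(2).astype(int); sub=g[226:260,212:246]; print(np.percentile(sub,[0,2,5,10,20,50]))
z=P[226:260,212:246,2]
axis(P[226:260,212:246][z>.045][:,:2],"bar depth")
v,u=np.nonzero((sub<75)&(np.hypot(*(np.mgrid[226:260,212:246]-np.array([242,228])[:,None,None]))<11)); axis(onplane("top",np.c_[u+212,v+226],.057)[:,:2],"bar dark")
# grinder hole: depth below rim within 45 mm
W=P[219:267,312:360]; r=np.hypot(W[...,0]-.4783,W[...,1]+.2176); h=(r<.046)&(W[...,2]<.09); print(np.nanmedian(W[h][:,2]))
v,u=np.nonzero(h); axis(onplane("top",np.c_[u+312,v+219],.1)[:,:2],"hole depth")
A=T["a"][215:271,308:364]; B=T["a"][215:271,200:256]; C=S["a"][150:206,281:337]; D=S["a"][215:271,270:326]
im=np.vstack([np.hstack([cv2.resize(x,(290,290),interpolation=cv2.INTER_CUBIC) for x in r]) for r in ((A,B),(C,D))])
im=np.clip(im.astype(float)*1.6,0,255).astype(np.uint8)
cv2.imwrite("pics/crop1.png",im[:,:,::-1])
E
```

```text
[ 40.  45.  49.  83.  97. 144.]
bar depth 105 [0.48546861 0.13349408] deg -165.27517765376626 [0.00480055 0.01926994] ((485.47235107421875, 133.5806884765625), (65.02110290527344, 16.221431732177734), 14.53970718383789)
bar dark 104 [0.48509812 0.13107539] deg -164.62342406676288 [0.00479759 0.01880766] ((485.0718078613281, 131.36668395996094), (65.46925354003906, 16.533205032348633), 14.475481986999512)
0.08899997162849771
hole depth 1 [ 0.47241161 -0.24294611] deg nan [nan nan] ((472.41162109375, -242.94610595703125), (0.0, 0.0), 0.0)<stdin>:5: RuntimeWarning: Degrees of freedom <= 0 for slice
  c *= np.true_divide(1, fact)
  c *= np.true_divide(1, fact)
```

View pics/crop1.png

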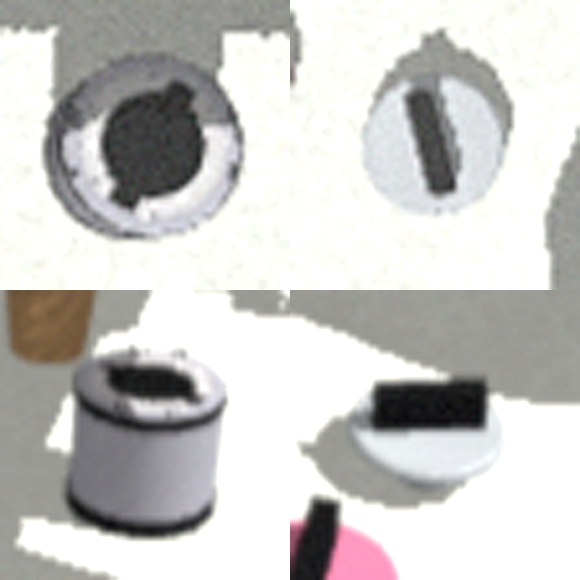

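The crop shows the mouth's dark hole with slots at upper right and lower left, so the slot axis is about -31° in world. The bar lies at about +15°. Both fitted outlines match the given sizes. I'll move over to the lid with the wrist flipped, which leaves room on joint 6.

{"method": "jog_arm", "body": {
  "rows": [
    {"jaw": 0, "translation": [500, -620, 0], "angular": [0, 0, -150]},
    {"jaw": 0, "translation": [500, -620, 0], "angular": [0, 0, -150]},
    {"jaw": 0, "translation": [500, -620, 0], "angular": [0, 0, -150]},
    {"jaw": 0, "translation": [500, -620, 0], "angular": [0, 0, -150]},
    {"jaw": 0, "translation": [500, -620, 0], "angular": [0, 0, -150]}
  ]
}}

```text
clock: 0.72
eef_pos: [0.2886, -0.3158, 0.2478]
tool_rot: [-3.142, -0.001, 1.205]
contact_force: [0.4, 0.0, -0.1]
gripper_width: 0.0856
grip_force: 0.0
```

```bash
cat >> h.py <<'E'
def togo(p,yawdeg,s=None):
    s=s or get_state(); M=rot(s["tool_rot"]); T=R.from_euler('xyz',[np.pi,0,np.radians(yawdeg)])
    print("shift mm",np.round(M.T@(np.array(p)-s["eef_pos"])*1000,1),"turn",np.round(np.degrees((R.from_matrix(M).inv()*T).as_rotvec()),1))
E
python3 - <<'E'
from h import *
s=get_state(); print(s["clock"],s["eef_pos"],s["tool_rot"],s["joints"]); togo([.485,.134,.16],190)
T=np.load("/tmp/top.npz"); a=T["a"].max(2); u0,v0=308,215
sub=a[v0:v0+56,u0:u0+56]; print(np.percentile(sub,[2,10,20,30,40]))
P=onplane("top",np.c_[np.mgrid[0:56,0:56][1].ravel()+u0,np.mgrid[0:56,0:56][0].ravel()+v0],.1)[:,:2]
D=P-[.4783,-.2176]; r=np.hypot(*D.T)
for th in (45,55,70):
    m=(sub.ravel()<th)&(r<.046); X=P[m]; c=X.mean(0); print(th,m.sum(),c, cv2.minAreaRect((X*1000).astype(np.float32)))
    d=X-c; rr=np.hypot(*d.T); e=d[rr>.034]; ang=np.arctan2(e[:,1],e[:,0]); print(" slot",np.degrees(np.angle(np.exp(2j*ang).sum())/2),len(e))
E
```

```text
0.725 [ 0.28860412 -0.31584346  0.2478448 ] [-3.14153935e+00 -5.85518812e-04  1.20467804e+00] [-9.95084088e-01 -2.24597927e-01  2.05430447e+00  4.57307872e-04
  1.31227371e+00 -6.29082812e-01]
shift mm [490.3  22.3  88.1] turn [   0.   -0. -121.]
[36. 45. 85. 93. 97.]
45 309 [ 0.47804068 -0.21883181] ((477.40576171875, -218.31703186035156), (64.2042236328125, 58.28988265991211), 11.886466026306152)
 slot -29.3062201196805 17
55 332 [ 0.47774292 -0.21863293] ((477.62615966796875, -219.47604370117188), (64.99209594726562, 59.593963623046875), 10.783302307128906)
 slot -29.86889794330999 22
70 352 [ 0.4785066  -0.21867404] ((478.3516845703125, -218.80615234375), (61.46653747558594, 70.12608337402344), 20.688722610473633)
 slot -29.799702006192618 27
```

{"method": "jog_arm", "body": {
  "rows": [
    {"jaw": 0, "translation": [492, 22, 0], "angular": [0, 0, -126]},
    {"jaw": 0, "translation": [492, 22, 0], "angular": [0, 0, -126]},
    {"jaw": 0, "translation": [492, 22, 0], "angular": [0, 0, -126]},
    {"jaw": 0, "translation": [492, 22, 0], "angular": [0, 0, -126]},
    {"jaw": 0, "translation": [492, 22, 0], "angular": [0, 0, -126]}
  ]
}}

```text
clock: 1.35
eef_pos: [0.4149, -0.0301, 0.2483]
tool_rot: [3.141, 0.001, 2.143]
contact_force: [1.7, -1.2, -0.0]
gripper_width: 0.0856
grip_force: 0.0
```

```bash
python3 - <<'E'
from h import *
s=get_state(); print(s["eef_pos"],s["joints"]); togo([.485,.1335,.15],195)
E
```

```text
[ 0.41491423 -0.03012776  0.24826146] [-2.41418260e-01 -2.55801551e-01  2.07827628e+00 -2.02452247e-04
  1.31827288e+00 -8.13547037e-01]
shift mm [ 99.7 147.5  98.3] turn [ -0.    0.1 -72.2]
```

{"method": "jog_arm", "body": {
  "rows": [
    {"jaw": 0, "translation": [100, 147, 95], "angular": [0, 0, -72]},
    {"jaw": 0, "translation": [100, 147, 95], "angular": [0, 0, -72]},
    {"jaw": 0, "translation": [100, 147, 95], "angular": [0, 0, -72]},
    {"jaw": 0, "translation": [100, 147, 95], "angular": [0, 0, -72]},
    {"jaw": 0, "translation": [100, 147, 95], "angular": [0, 0, -72]}
  ]
}}

```text
clock: 1.98
eef_pos: [0.484, 0.1324, 0.1514]
tool_rot: [-3.141, -0.004, 3.083]
contact_force: [-0.1, -0.4, 0.7]
gripper_width: 0.0856
grip_force: 0.0
```

{"method": "jog_arm", "body": {
  "rows": [
    {"jaw": 0, "translation": [0, 0, 0], "angular": [0, 0, -18]},
    {"jaw": 0, "translation": [0, 0, 0], "angular": [0, 0, -18]},
    {"jaw": 0, "translation": [0, 0, 0], "angular": [0, 0, -18]}
  ]
}}

```text
clock: 2.35
eef_pos: [0.4847, 0.1311, 0.1528]
tool_rot: [3.141, -0.001, -2.896]
contact_force: [-0.2, 0.3, 0.3]
gripper_width: 0.0856
grip_force: 0.0
```

```bash
python3 - <<'E'
from h import *
s=get_state(); print(s["eef_pos"],s["joints"],np.degrees(s["tool_rot"])); togo([.485,.1335,.051],195)
a,d=grab("side"); v,u=np.mgrid[205:265,255:335]; 
im=cv2.resize(a[180:270,240:360],(480,360),interpolation=cv2.INTER_CUBIC); cv2.imwrite("pics/pre.png",im[:,:,::-1])
E
```

```text
[0.4846709  0.13107274 0.15282857] [ 1.24241838e-01  6.22701602e-02  1.97932246e+00  3.17913995e-06
  1.10097805e+00 -1.69197968e+00] [ 1.79993065e+02 -5.56061596e-02 -1.65938251e+02]
shift mm [ -1.    2.3 101.8] turn [ 0.  -0.1 -0.9]
```

View pics/pre.png

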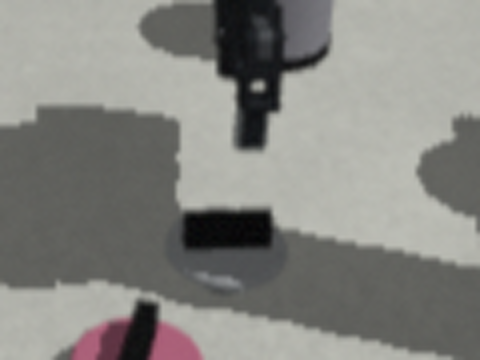

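The picture shows the gripper above the lid, with the fingers spread across the bar (lid at about (228,240) in the crop). Descending now.

{"method": "jog_arm", "body": {
  "rows": [
    {"jaw": 0, "translation": [-1, 2, 45], "angular": [0, 0, -1]},
    {"jaw": 0, "translation": [-1, 2, 80], "angular": [0, 0, -1]},
    {"jaw": 0, "translation": [-1, 2, 101], "angular": [0, 0, -1]},
    {"jaw": 0, "translation": [-1, 2, 101], "angular": [0, 0, -1]}
  ]
}}

```text
clock: 2.9
eef_pos: [0.4834, 0.1329, 0.0503]
tool_rot: [3.141, -0.005, -2.879]
contact_force: [0.8, -0.6, 0.1]
gripper_width: 0.0856
grip_force: 0.0
```

{"method": "jog_arm", "body": {
  "rows": [
    {"jaw": 1, "translation": [0, 0, 0], "angular": [0, 0, 0]},
    {"jaw": 1, "translation": [0, 0, 0], "angular": [0, 0, 0]},
    {"jaw": 1, "translation": [0, 0, 0], "angular": [0, 0, 0]},
    {"jaw": 1, "translation": [0, 0, 0], "angular": [0, 0, 0]},
    {"jaw": 1, "translation": [0, 0, 0], "angular": [0, 0, 0]}
  ],
  "squeeze": 60
}}

```text
clock: 3.52
eef_pos: [0.4864, 0.1333, 0.0531]
tool_rot: [-3.141, 0.002, -2.877]
contact_force: [0.5, -1.0, 4.5]
gripper_width: 0.0148
grip_force: 59.5
```

{"method": "jog_arm", "body": {
  "rows": [
    {"jaw": 1, "translation": [0, 0, -35], "angular": [0, 0, 0]},
    {"jaw": 1, "translation": [0, 0, -85], "angular": [0, 0, 0]},
    {"jaw": 1, "translation": [0, 0, -130], "angular": [0, 0, 0]},
    {"jaw": 1, "translation": [0, 0, -130], "angular": [0, 0, 0]},
    {"jaw": 1, "translation": [0, 0, -130], "angular": [0, 0, 0]}
  ]
}}

```text
clock: 4.15
eef_pos: [0.4846, 0.1332, 0.1812]
tool_rot: [3.141, -0.002, -2.877]
contact_force: [-0.3, -0.5, -1.6]
gripper_width: 0.0143
grip_force: 58.8
```

```bash
python3 - <<'E'
from h import *
s=get_state(); print(s["eef_pos"],s["joints"],np.degrees(s["tool_rot"]),s["contact_force"]); togo([.478,-.2185,.183],150)
a,d=grab("top","t2"); b,d2=grab("side")
im=cv2.resize(b[150:260,230:370],(560,440),interpolation=cv2.INTER_CUBIC); cv2.imwrite("pics/lift.png",im[:,:,::-1])
E
```

```text
[0.48459408 0.13316903 0.18123131] [ 1.28422452e-01  2.64532304e-02  1.95720906e+00  4.00719928e-05
  1.15990014e+00 -1.70669246e+00] [ 1.79982626e+02 -1.11534502e-01 -1.64856563e+02] [-0.29729203 -0.50331962 -1.56241398]
shift mm [  98.2 -337.7   -1.7] turn [-0.  -0.1 45.1]
```

View pics/lift.png

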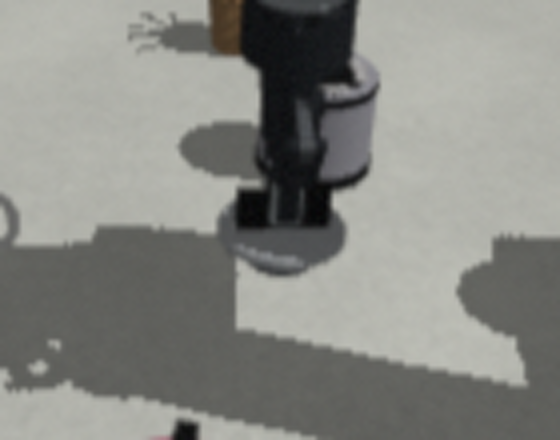

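{"method": "jog_arm", "body": {
  "rows": [
    {"jaw": 1, "translation": [12, -42, 0], "angular": [0, 0, 6]},
    {"jaw": 1, "translation": [26, -90, 0], "angular": [0, 0, 12]},
    {"jaw": 1, "translation": [42, -145, 0], "angular": [0, 0, 19]},
    {"jaw": 1, "translation": [58, -200, 0], "angular": [0, 0, 27]},
    {"jaw": 1, "translation": [74, -254, 0], "angular": [0, 0, 34]}
  ]
}}

```text
clock: 4.88
eef_pos: [0.479, -0.1324, 0.1802]
tool_rot: [3.141, -0.004, 2.808]
contact_force: [1.4, -0.2, -0.8]
gripper_width: 0.0146
grip_force: 59.0
```

```bash
python3 - <<'E'
from h import *
togo([.478,-.2185,.183],150)
E
```

```text
shift mm [-27.2 -81.6  -3. ] turn [ 0.  -0.2 10.9]
```

{"method": "jog_arm", "body": {
  "rows": [
    {"jaw": 1, "translation": [-14, -45, -3], "angular": [0, 0, 6]},
    {"jaw": 1, "translation": [-24, -74, -3], "angular": [0, 0, 10]},
    {"jaw": 1, "translation": [-27, -82, -3], "angular": [0, 0, 11]},
    {"jaw": 1, "translation": [-27, -82, -3], "angular": [0, 0, 11]},
    {"jaw": 1, "translation": [-27, -82, -3], "angular": [0, 0, 11]}
  ]
}}

```text
clock: 5.5
eef_pos: [0.4791, -0.2161, 0.1844]
tool_rot: [3.141, -0.002, 2.622]
contact_force: [0.8, 0.9, -0.9]
gripper_width: 0.0149
grip_force: 58.9
```

```bash
python3 - <<'E'
from h import *
togo([.478,-.2185,.183],150); s=get_state(); print(s["joints"],s["contact_force"])
a,d=grab("top"); b,e=grab("side"); P=cloud("top",d);Q=cloud("side",e)
for n,X in (("top",P),("side",Q)):
    W=X[np.abs(X[...,0]-.478)<.07]; W=W[np.abs(W[:,1]+.2185)<.07]
    D=W[(W[:,2]>.147)&(W[:,2]<.163)]; print(n,len(D), D.min(0) if len(D) else '',D.max(0) if len(D) else '')
    if len(D)>5: print(cv2.minEnclosingCircle(D[:,:2].astype(np.float32)))
    G=W[(W[:,2]>.092)&(W[:,2]<.105)]; print(" rim",len(G),cv2.minEnclosingCircle(G[:,:2].astype(np.float32)) if len(G)>5 else '')
A=a[205:275,300:370];C=b[130:210,270:350]
im=np.hstack([cv2.resize(x,(390,390),interpolation=cv2.INTER_CUBIC) for x in (A,C)]); cv2.imwrite("pics/over.png",np.clip(im*1.5,0,255).astype(np.uint8)[:,:,::-1])
E
```

```text
shift mm [-0.2 -2.6  1.4] turn [ 0.  -0.1  0.2]
[-5.57587995e-01  7.24934006e-02  1.90248991e+00  5.54675754e-04
  1.16870032e+00 -1.60907294e+00] [ 0.77661242  0.89983664 -0.88271134]
top 91 [ 0.43366589 -0.24347951  0.15196758] [ 0.49929688 -0.17009083  0.1627677 ]
((0.4722956120967865, -0.20881468057632446), 0.04403993859887123)
 rim 127 ((0.47748494148254395, -0.21661201119422913), 0.054326459765434265)
side 106 [ 0.43365981 -0.24559304  0.14719426] [ 0.52168614 -0.16988502  0.16298431]
((0.47502753138542175, -0.21067310869693756), 0.04726993665099144)
 rim 359 ((0.4775947630405426, -0.21568508446216583), 0.05684107542037964)
```

View pics/over.png

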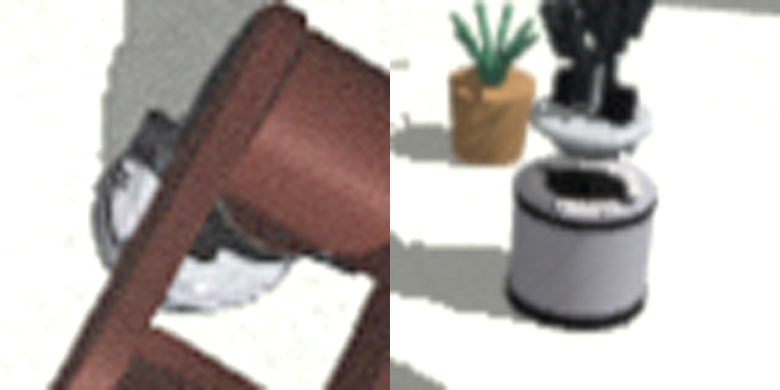

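The side crop shows the lid hanging level and central above the mouth (about (590,120) over (590,190)), with the bar in line with the slots. Going down.

{"method": "jog_arm", "body": {
  "rows": [
    {"jaw": 1, "translation": [0, -1.5, 14], "angular": [0, 0, 0]},
    {"jaw": 1, "translation": [0, -1.5, 27], "angular": [0, 0, 0]},
    {"jaw": 1, "translation": [0, -1.5, 32], "angular": [0, 0, 0]},
    {"jaw": 1, "translation": [0, -1.5, 35], "angular": [0, 0, 0]},
    {"jaw": 1, "translation": [0, -1.5, 38], "angular": [0, 0, 0]}
  ]
}}

```text
clock: 6.22
eef_pos: [0.479, -0.219, 0.1473]
tool_rot: [-3.142, 0.0, 2.62]
contact_force: [0.3, -0.1, -2.2]
gripper_width: 0.0143
grip_force: 59.0
```

{"method": "jog_arm", "body": {
  "rows": [
    {"jaw": 1, "translation": [0, 0, 2], "angular": [0, 0, 0]},
    {"jaw": 1, "translation": [0, 0, 4], "angular": [0, 0, 0]},
    {"jaw": 1, "translation": [0, 0, 6], "angular": [0, 0, 0]},
    {"jaw": 1, "translation": [0, 0, 6], "angular": [0, 0, 0]}
  ]
}}

```text
clock: 6.72
eef_pos: [0.4787, -0.2188, 0.1411]
tool_rot: [3.142, -0.0, 2.62]
contact_force: [0.4, -0.1, -1.0]
gripper_width: 0.0145
grip_force: 59.0
```

{"method": "jog_arm", "body": {
  "rows": [
    {"jaw": 1, "translation": [0, 0, 3], "angular": [0, 0, 0]},
    {"jaw": 1, "translation": [0, 0, 6], "angular": [0, 0, 0]},
    {"jaw": 1, "translation": [0, 0, 9], "angular": [0, 0, 0]},
    {"jaw": 1, "translation": [0, 0, 9], "angular": [0, 0, 0]}
  ]
}}

```text
clock: 7.22
eef_pos: [0.4785, -0.2187, 0.1318]
tool_rot: [3.142, -0.001, 2.621]
contact_force: [-0.3, 0.2, -1.3]
gripper_width: 0.0148
grip_force: 59.0
```

{"method": "jog_arm", "body": {
  "rows": [
    {"jaw": 1, "translation": [0, 0, 1], "angular": [0, 0, 0]},
    {"jaw": 1, "translation": [0, 0, 2], "angular": [0, 0, 0]},
    {"jaw": 1, "translation": [0, 0, 2], "angular": [0, 0, 0]},
    {"jaw": 1, "translation": [0, 0, 2], "angular": [0, 0, 0]}
  ]
}}

```text
clock: 7.72
eef_pos: [0.479, -0.219, 0.1311]
tool_rot: [-3.141, 0.0, 2.621]
contact_force: [-2.5, 0.2, 4.9]
gripper_width: 0.0147
grip_force: 59.9
```

The lid is home: TCP height 0.131 as expected, with contact force. Twisting clockwise, which is +z in the tool frame.

{"method": "jog_arm", "body": {
  "rows": [
    {"jaw": 1, "translation": [0, 0, 0], "angular": [0, 0, 4]},
    {"jaw": 1, "translation": [0, 0, 0], "angular": [0, 0, 9]},
    {"jaw": 1, "translation": [0, 0, 0], "angular": [0, 0, 14]},
    {"jaw": 1, "translation": [0, 0, 0], "angular": [0, 0, 19]},
    {"jaw": 1, "translation": [0, 0, 0], "angular": [0, 0, 20]}
  ],
  "squeeze": 80
}}

```text
clock: 8.35
eef_pos: [0.4797, -0.2194, 0.1312]
tool_rot: [3.141, 0.002, 2.272]
contact_force: [-0.0, 0.4, 4.4]
gripper_width: 0.0143
grip_force: 78.7
```

```bash
python3 - <<'E'
from h import *
s=get_state(); print(np.degrees(s["tool_rot"]),s["eef_pos"],s["contact_force"],s["ft_torque"])
E
```

```text
[1.79953182e+02 1.36541360e-01 1.30172635e+02] [ 0.47973574 -0.21936118  0.13121418] [-0.01138967  0.36679327  4.41017865] [0.13666251 0.05598279 0.15905525]
```

{"method": "jog_arm", "body": {
  "rows": [
    {"jaw": 1, "translation": [0, 0, 0], "angular": [0, 0, 5]},
    {"jaw": 1, "translation": [0, 0, 0], "angular": [0, 0, 10]},
    {"jaw": 1, "translation": [0, 0, 0], "angular": [0, 0, 15]},
    {"jaw": 1, "translation": [0, 0, 0], "angular": [0, 0, 19]},
    {"jaw": 1, "translation": [0, 0, 0], "angular": [0, 0, 20]}
  ]
}}

```text
clock: 8.98
eef_pos: [0.4795, -0.2195, 0.1312]
tool_rot: [3.141, 0.002, 1.923]
contact_force: [-1.4, 0.7, 5.4]
gripper_width: 0.0143
grip_force: 78.8
```

```bash
python3 - <<'E'
from h import *
s=get_state(); print(np.degrees(s["tool_rot"]),s["eef_pos"],s["contact_force"],s["ft_torque"])
a,d=grab("top"); b,e=grab("side"); Q=cloud("side",e); P=cloud("top",d)
for n,X,im in (("side",Q,b),("top",P,a)):
    near=(np.hypot(X[...,0]-.478,X[...,1]+.218)<.06)
    D=X[near&(np.hypot(X[...,0]-.478,X[...,1]+.218)<.045)&(X[...,2]>.09)&(X[...,2]<.118)]; print(n,"disc z",len(D),np.median(D[:,2]) if len(D) else '')
    B=X[near&(np.hypot(X[...,0]-.478,X[...,1]+.218)<.036)&(X[...,2]>.115)&(X[...,2]<.134)&(im.max(2)<60)][:,:2]
    if len(B)>5:
        ev=np.linalg.eigh(np.cov(B.T)); q=ev[1][:,1]; print(" bar",len(B),B.mean(0),np.degrees(np.arctan2(q[1],q[0])),np.sqrt(ev[0]))
A=a[205:275,300:370];C=b[145:205,280:340]
im=np.hstack([cv2.resize(x,(400,400),interpolation=cv2.INTER_CUBIC) for x in (A,C)]); cv2.imwrite("pics/half.png",np.clip(im*1.4,0,255).astype(np.uint8)[:,:,::-1])
E
```

```text
[1.79942456e+02 1.17140256e-01 1.10194612e+02] [ 0.47954258 -0.21949289  0.13119833] [-1.44319241  0.69949261  5.36046105] [0.02812532 0.09493325 0.22466148]
side disc z 182 0.10921925751911787
 bar 43 [ 0.4766455  -0.20085932] 128.15336298215811 [0.0087047  0.01446295]
top disc z 111 0.10676209931763814
```

View pics/half.png

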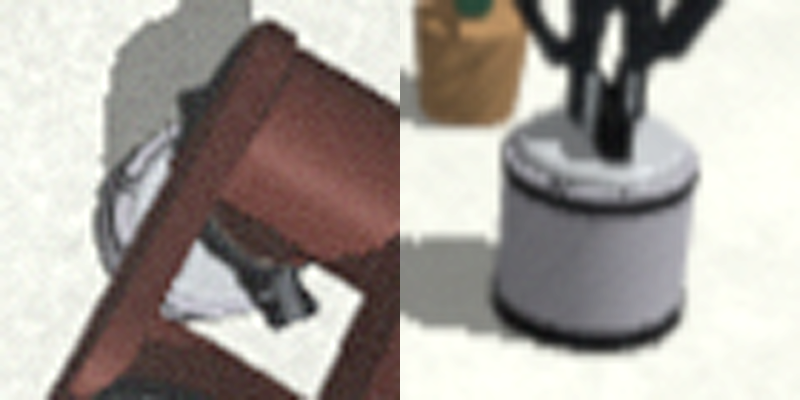

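The side crop shows the disc flat on the rim, with the bar end at (612,155). A single dark mark is at (625,190) and a double one at about (552,187). Checking these bearings against the bar.

```bash
python3 - <<'E'
from h import *
b=np.load("/tmp/side.npz")["a"]; c=np.array([.478,-.2178])
for t,x,y in (("single",225,190),("dbl a",148,182),("dbl b",158,190)):
    p=onplane("side",[[280+x*.15-.5,145+y*.15-.5]],.102)[0,:2]-c; print(t,np.degrees(np.arctan2(p[1],p[0])),np.hypot(*p))
# darkness profile along rim at r=50, z=.1035
K,p0,o=cam("side"); M=rot(o)
for r,z in ((.050,.102),(.0505,.1035),(.053,.1)):
    th=np.radians(np.arange(55,135,3)); X=np.c_[c[0]+r*np.cos(th),c[1]+r*np.sin(th),np.full(len(th),z)]
    q=(X-p0)@M; u=K[0,2]-K[0,0]*q[:,0]/q[:,2]; v=K[1,2]+K[1,1]*q[:,1]/q[:,2]
    val=cv2.remap(b.min(2),u.astype(np.float32)[None],v.astype(np.float32)[None],1)[0]; print(r,z,dict(zip(range(55,135,3),val.tolist())))
E
python3 - <<'E'
import cv2,sys; sys.path.insert(0,'.')
import numpy as np
b=np.load("/tmp/side.npz")["a"][158:182,290:330]
cv2.imwrite("pics/rib.png",np.clip(cv2.resize(b,(800,480),interpolation=cv2.INTER_CUBIC)*1.4,0,255).astype(np.uint8)[:,:,::-1])
E
```

```text
single 110.51186714814419 0.047690380889677864
dbl a 60.69793272861562 0.05113063040221257
dbl b 70.27368907760089 0.055819194670972634
0.05 0.102 {55: 103, 58: 94, 61: 79, 64: 66, 67: 61, 70: 73, 73: 79, 76: 89, 79: 99, 82: 108, 85: 113, 88: 114, 91: 113, 94: 112, 97: 110, 100: 107, 103: 109, 106: 102, 109: 92, 112: 105, 115: 114, 118: 122, 121: 130, 124: 131, 127: 129, 130: 130, 133: 129}
0.0505 0.1035 {55: 105, 58: 99, 61: 82, 64: 71, 67: 63, 70: 75, 73: 77, 76: 83, 79: 94, 82: 103, 85: 110, 88: 115, 91: 116, 94: 116, 97: 114, 100: 110, 103: 112, 106: 105, 109: 97, 112: 111, 115: 120, 118: 128, 121: 134, 124: 132, 127: 130, 130: 130, 133: 130}
0.053 0.1 {55: 82, 58: 80, 61: 68, 64: 59, 67: 58, 70: 60, 73: 63, 76: 78, 79: 85, 82: 88, 85: 92, 88: 95, 91: 94, 94: 93, 97: 92, 100: 90, 103: 91, 106: 84, 109: 80, 112: 92, 115: 95, 118: 99, 121: 101, 124: 102, 127: 105, 130: 109, 133: 109}
```

View pics/rib.png

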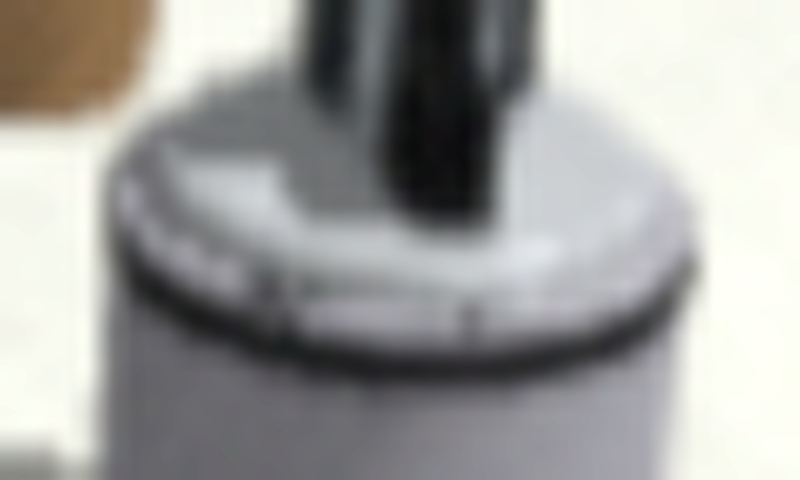

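The single rib at (468,318) is at about 109°, and the bar end at (443,215) points at it (tool at 110°). I'll make a 1° trim, hold, and hand in.

{"method": "jog_arm", "body": {
  "rows": [
    {"jaw": 1, "translation": [0, 0, 0], "angular": [0, 0, 1]},
    {"jaw": 1, "translation": [0, 0, 0], "angular": [0, 0, 1]},
    {"jaw": 1, "translation": [0, 0, 0], "angular": [0, 0, 1]},
    {"jaw": 1, "translation": [0, 0, 0], "angular": [0, 0, 1]}
  ]
}}

```text
clock: 9.57
eef_pos: [0.4795, -0.2195, 0.1312]
tool_rot: [3.14, 0.002, 1.906]
contact_force: [-0.7, 0.1, 5.0]
gripper_width: 0.0143
grip_force: 78.8
```

```bash
python3 - <<'E'
from h import *
s=get_state(); print(np.degrees(s["tool_rot"])[2],s["ft_torque"],s["contact_force"],s["grip_force"])
p=onplane("side",[[312.15-.5,168.7-.5]],.108)[0,:2]-np.array([.478,-.2178]); print("bar end",np.degrees(np.arctan2(p[1],p[0])),np.hypot(*p))
print(job_done())
E
```

```text
109.21514100962794 [0.0152826  0.12433842 0.0873585 ] [-0.70450658  0.06053743  4.96115867] 78.7857449054718
bar end 113.21535463094122 0.021888602510455213
the job is handed in; nothing more can be done
None
```

The lid is fully home in the grinder and turned clockwise to half-way: the gripper is at 109.2° and the single rib measures about 109°. The arm is still gripping it with about 79 N, and the job was handed in at about 9.6 s; a rough last check of the bar's end in the picture gave 113°, though that point came out at the wrong radius, so I relied on the gripper angle.

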